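# Check the travel of a loudspeaker cone

## Robot

A 6-joint arm with a two-finger parallel gripper is mounted at the origin on the work surface. World frame = base frame: x ahead of the robot, y to its left, z up, the work surface at z = 0. Lengths are in m, angles in degrees, forces in N, time in s.
With the tool pointing down it reaches from about 0.3 to 0.75 m from the base axis. Payload 8.5 kg.
Tool frame: the origin (TCP) lies midway between the tips of the shut fingers; the grasp point (between the pads) lies 19 mm behind it (env.grip_depth is the distance from the TCP to the grasp point, in m); x points along the fingers, y is the direction in which the jaws open and shut, and the axes are right-handed (so a half turn about x gives the same grasp; the last joint's range is limited). The gripper opens to 85 mm and grips with 20 to 120 N. Pads are 22 mm wide; open, the fingers measure 114 mm over their backs; the gripper's body (76 mm by 85 mm) begins 54 mm behind the grasp point. The pads swing forward as they close: fully open they stand 13 mm farther back than shut.
Start: joints at [-12.336, 21.807, 74.336, -0, 83.858, -12.336], TCP at [0.55, 0, 0.231] pointing down, gripper open.
Joint ranges: [-178.18, 178.18], [-50.72, 133.34], [12.68, 142.11], [-81.47, 261.47], [9.98, 163.14], [-165.26, 165.26]. Speed limits (degrees/s): [136.94, 136.94, 180, 180, 180, 180].

## Interface

Orientations are given as a 3x3 rotation matrix whose columns are the frame's x, y, z axes.
In Python, from rig import env gives the robot as it stands.
- The arm moves only by the tool play_rows, never from a script. Its arguments are lists of equal length, an entry for each row: "travel": the shift along the world's x, y, z in cm, a list of three; "rotation": the turn, a rotation vector about the world's x, y, z in rad, a list of three; "claw": the finger opening in cm, from 0 to 8.54. A call has 1 to 12 rows; each row shifts and turns the pose as measured when the row begins; what a row does not reach is not made up. A row lasts 1/12 s, in which the tool goes at most 41.7 mm and 7.16 degrees, less where a joint would pass 70% of its speed; a pose out of reach is approached as far as the arm can. A call is refused whole if a number of a shift passes 4.17 or a number of a turn 0.125, either way. A call with a gripper value outside its range is refused whole. The fingers move at their own pace and stop on an object; "squeeze" is the grip in N (left out, the last holds). Time passes only in rows, so rows that do not move let the fingers close. It gives the time, the measured TCP pose, the force and the opening at its end, in the units of the state.
- env.observe(): the state, without advancing time (a new reading comes with each control period).
- env.get_image(name): name is "scene" or "side" or "wrist"; returns the picture (400x640x3 uint8, red, green, blue); there is no depth.
- env.camera_info(name): a dict with "vertical_fov" (degrees; the focal length in pixels is half the picture's height over the tangent of half this angle, whatever the lens; pixels are square), "cx", "cy" (the principal point, pixels), "eye" and "rotation" of the camera in the world. Camera axes: x right, y down, z forward; pixel columns grow to the right and rows downward; lengths in m; the calibration is good to about 2 mm. The wrist camera is an equidistant fisheye: a pixel r from the principal point sees the ray r / f radians off the axis. A picture is of the moment at which its call begins: read the wrist's pose just before it. camera_info takes no time and is no camera call; for the wrist camera it gives the pose at the moment of the call.
- env.close_job(): hands the job in, once; it reports no verdict.
The state is a dict: "time_s": time; "q": joint angles; "qvel": joint speeds; "joint_efforts": joint torques, N m; "position": TCP position; "tool_rot": TCP orientation; "ft_force": force on the tool from outside, world axes, zero at the start; "wrist_torque": the same for the moment, N m; "grip_width": finger opening in m.
Only numpy, scipy, OpenCV 4.12 (cv2) and the standard library are available. Lean on these libraries where they do the work, as an engineer would, in place of code of your own. Each camera call takes 0.05 s, during which the arm holds its last target.

## Task

Check that the cone of the blue-coned speaker moves freely: with the fingertips press its domed centre gently down to about half of its 8 mm travel, without bottoming it, keep it down for at least a second, then let it spring up and withdraw about 10 cm or more above it. Grasp nothing, do not shove or lift the speaker, and leave the other two speakers, the battery holder and the screwdriver untouched.

Things in the scene. Friction and masses are not known exactly. Their poses are not given: they have to be found in the camera images.
- speaker_blue: THE SPEAKER TO CHECK: a plywood loudspeaker box, 110 x 110 mm and 85 mm tall, about 0.8 kg, loose on the bench on its back with its driver facing up; origin at the centre of its underside, z up, sides along x and y. A dark steel ring (88 mm outside, 74 mm inside, top 88 mm above the bench) frames the blue cone.
- cap_blue (a point): top centre of the blue domed dust cap (39 mm across) in the middle of the blue cone (68 mm across), 87 mm above the bench when the cone is at rest, about level with the steel ring's top. It moves down with the cone. The cone falls away some 9 mm between cap and ring.
- cone_blue (a joint): how far the blue cone is pushed down into its box, in m: 0 at rest (fully up), 0.008 bottomed. It slides straight down and springs back by itself. Stiffness about 1.2 N per mm: about 0.5 N starts it, 5 N takes it about halfway down, about 10 N bottoms it.
- speaker_red: to be left alone: a plywood loudspeaker box, 110 x 110 mm and 85 mm tall, about 0.8 kg, loose on the bench on its back with its driver facing up; origin at the centre of its underside, z up, sides along x and y. A dark steel ring (88 mm outside, 74 mm inside, top 88 mm above the bench) frames the red cone.
- cone_red (a joint): how far the red cone is pushed down into its box, in m: 0 at rest (fully up), 0.008 bottomed. It slides straight down and springs back by itself. Leave alone.
- speaker_white: to be left alone: a plywood loudspeaker box, 110 x 110 mm and 85 mm tall, about 0.8 kg, loose on the bench on its back with its driver facing up; origin at the centre of its underside, z up, sides along x and y. A dark steel ring (88 mm outside, 74 mm inside, top 88 mm above the bench) frames the white cone.
- cone_white (a joint): how far the white cone is pushed down into its box, in m: 0 at rest (fully up), 0.008 bottomed. It slides straight down and springs back by itself. Leave alone.
- battery_holder: to be left alone: a loose grey plastic battery holder with three cells in it (blue, silver, blue), 62 x 56 mm, about 17 mm tall; origin at the centre of its underside, cells along x.
- screwdriver: to be left alone: a loose screwdriver about 170 mm long, lying flat on the bench, under 40 mm high; origin on the bench under its middle, tip towards its +x.
Mind the look-alikes: they are no part of the job. Leave any green or yellow look-alike of the speaker_blue alone.

How it is judged (in metres and radians):
On the way:
1. the fingertips hold the blue cone 2 to 6.8 mm down for a second (value of joint cone_blue between 0.002 and 0.0068 m and contact force between speaker_blue and the fingers above 0.5 N), for 0.9 s.
At the end, for the whole second after the job is handed in: The blue cone, after being held 2 to 6.8 mm down, is up again (within 0.6 mm), the gripper over 100 mm (grasp point) from its cap; the blue speaker stands level and at rest within 15 mm of its start; the other cones are up (1 mm) and the other things within 10 mm of their starts (value of joint cone_blue below 0.0006 m and value of joint each of cone_red, cone_white below 0.001 m and distance between the grasp point and cap_blue above 0.1 m and distance of speaker_blue from where it was at the start of the episode below 0.015 m and height (world z) of speaker_blue below 0.005 m and angle between speaker_blue's own z axis and vertical below 0.05 rad and linear speed of speaker_blue below 0.01 m/s and distance of each of speaker_red, speaker_white, battery_holder, screwdriver from where it was at the start of the episode below 0.01 m); the robot touches nothing.
It fails at once if the blue cone was bottomed (value of joint cone_blue above 0.0072 m).
It fails at once if the blue speaker was pressed or struck with more than 15 N (contact force between speaker_blue and the fingers above 15 N or contact force between speaker_blue and the arm above 15 N).
It fails at once if the blue speaker was shoved, lifted or tipped (distance of speaker_blue from where it was at the start of the episode above 0.015 m or height (world z) of speaker_blue above 0.008 m or angle between speaker_blue's own z axis and vertical above 0.1 rad).
It fails at once if a bystander was touched (contact force between any of speaker_red, speaker_white, battery_holder, screwdriver and the fingers above 0.5 N or contact force between any of speaker_red, speaker_white, battery_holder, screwdriver and the arm above 0.5 N).
It fails at once if a bystander was moved (distance of any of speaker_red, speaker_white, battery_holder, screwdriver from where it was at the start of the episode above 0.01 m).
It also fails if it takes over 34 s, if anything falls off the work surface, if the arm or the gripper's body presses on something with over 40 N, if the wrist force passes 120 N, or if a joint passes its speed limit or range.

## Working session

There is one attempt and no reset: what is moved stays moved. The work goes in short steps, Python scripts to look and compute and a tool call to move; the robot and the scene stay as the last step left them, time stands still between calls to the robot, and variables do not carry over. Pictures are saved under pics/ and viewed, and the job is handed in when it is done.

Besides the shell and the picture viewer there is one more tool, called after "Request:" by a JSON object that holds its "op" and its "data", one argument or row to a line. play_rows: Moves the arm, as the interface text tells. Its arguments: {"type":"object","properties":{"travel":{"type":"array","items":{"type":"array","items":{"type":"number"}}},"rotation":{"type":"array","items":{"type":"array","items":{"type":"number"}}},"claw":{"type":"array","items":{"type":"number"}},"squeeze":{"type":"number"}},"required":["travel","rotation","claw"]}

```bash
mkdir -p pics
python3 - <<'E'
from rig import env
import cv2
o=env.observe();print({k:o[k] for k in('time_s','position','tool_rot','ft_force','grip_width')})
for n in("scene","side","wrist"):
    print(n,env.camera_info(n)); cv2.imwrite(f"pics/{n}0.png",env.get_image(n)[:,:,::-1])
E
```

```text
{'time_s': 0.0, 'position': array([5.49695662e-01, 5.13821699e-05, 2.30701689e-01]), 'tool_rot': array([[-1.48308795e-03,  9.99998900e-01, -3.97677858e-06],
       [ 3.13424209e-04, -3.51194658e-06, -9.99999951e-01],
       [-9.99998851e-01, -1.48308913e-03, -3.13418656e-04]]), 'ft_force': array([-0.30661286,  0.70346941,  0.34474756]), 'grip_width': 0.08541429257934503}
scene {'vertical_fov': 55.48040525777988, 'cx': 313.02470865607853, 'cy': 196.09729101554967, 'eye': array([0.99045666, 0.42828638, 0.77980569]), 'rotation': array([[-0.75211994,  0.45863353, -0.47325562],
       [ 0.65901257,  0.52803579, -0.5356124 ],
       [ 0.0042461 , -0.71472616, -0.69939151]])}
side {'vertical_fov': 50.72644401427321, 'cx': 318.5115661501516, 'cy': 196.33999369317985, 'eye': array([0.0010826 , 0.61717508, 0.89565305]), 'rotation': array([[-0.81567149, -0.40147748,  0.41652833],
       [-0.57842969,  0.55358481, -0.59913517],
       [ 0.00995552, -0.72962983, -0.68376984]])}
wrist {'vertical_fov': 65.70646984690485, 'cx': 323.1999194758245, 'cy': 198.4666708997795, 'eye': array([0.54918507, 0.06887075, 0.37470635]), 'rotation': array([[ 9.99999738e-01,  6.16722240e-04, -3.79789725e-04],
       [ 4.90512961e-04, -9.62473270e-01, -2.71376058e-01],
       [-5.32901109e-04,  2.71375800e-01, -9.62473320e-01]])}
```

View pics/scene0.png

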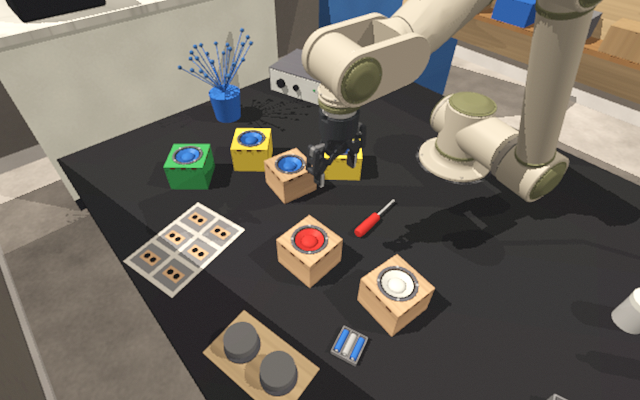

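View pics/side0.png

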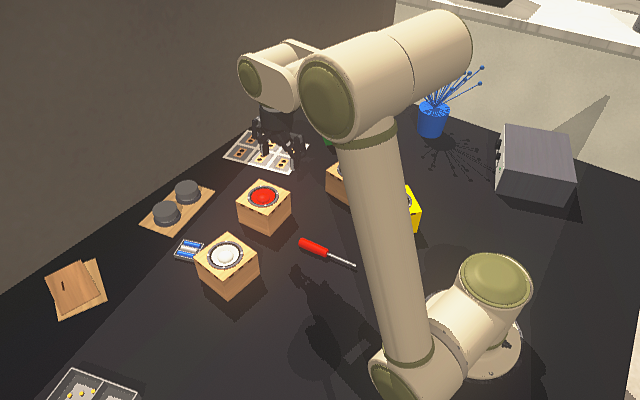

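View pics/wrist0.png

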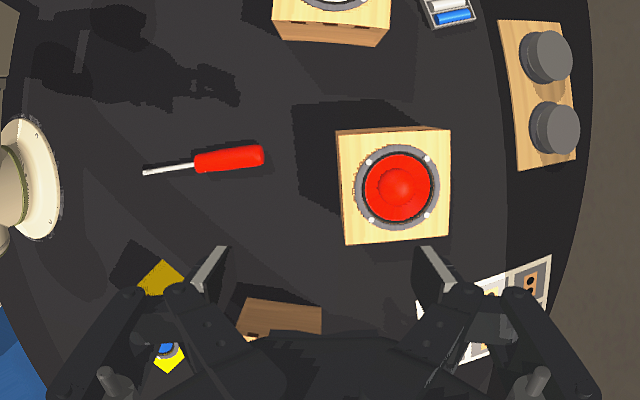

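The scene view shows the plywood box with the blue cone at about (290,165). The blue cones on green and yellow boxes, at (187,156), (252,139) and (345,165), are look-alikes.

```bash
cat > h.py <<'E'
import numpy as np, cv2
from rig import env
def ray(ci,u,v,fish=False):
    f=200/np.tan(np.radians(ci['vertical_fov'])/2)
    x,y=u-ci['cx'],v-ci['cy']
    if fish:
        r=np.hypot(x,y); t=r/f; d=np.array([x/r*np.sin(t),y/r*np.sin(t),np.cos(t)])
    else: d=np.array([x/f,y/f,1.])
    return ci['rotation']@d
def onz(ci,u,v,z,fish=False):
    d=ray(ci,u,v,fish); e=ci['eye']; return e+d*(z-e[2])/d[2]
def blobs(img,amin=60):
    h=cv2.cvtColor(img,cv2.COLOR_RGB2HSV)
    m=cv2.inRange(h,(98,120,60),(125,255,255))
    n,l,s,c=cv2.connectedComponentsWithStats(m)
    return [(s[i],c[i]) for i in range(1,n) if s[i][4]>amin],m
E
python3 - <<'E'
from h import *
img=cv2.imread('pics/scene0.png')[:,:,::-1].copy(); ci=env.camera_info('scene')
for s,c in blobs(img)[0]: print(s,c.round(1),onz(ci,*c,.082).round(3))
for u,v in((266,160),(283,146),(312,172),(272,198),(282,199)):print(u,v,onz(ci,u,v,.085).round(3))
cv2.imwrite('pics/crop.png',cv2.resize(img[110:220,220:380],(800,550),interpolation=cv2.INTER_CUBIC)[:,:,::-1])
E
```

```text
[ 319    0   83   28 1418] [353.5   9. ] [-0.575 -1.029  0.082]
[492   0  44  27 964] [515.1  11.5] [-1.192 -0.452  0.082]
[ 415   38   42   57 1115] [438.   67.4] [-0.349 -0.333  0.082]
[ 209   58   32   65 1143] [225.6  99.4] [ 0.429 -0.677  0.082]
[240 132  22  13 219] [250.7 138. ] [ 0.495 -0.427  0.082]
[175 148  25  14 265] [187.  154.6] [ 0.683 -0.481  0.082]
[278 156  24  16 284] [289.5 163.7] [ 0.482 -0.251  0.082]
[334 329  15  23 143] [341.3 339.6] [0.734 0.221 0.082]
[350 337  15  24 150] [357.1 348. ] [0.723 0.252 0.082]
266 160 [ 0.525 -0.305  0.085]
283 146 [ 0.446 -0.326  0.085]
312 172 [ 0.459 -0.178  0.085]
272 198 [ 0.605 -0.168  0.085]
282 199 [ 0.588 -0.148  0.085]
```

View pics/crop.png

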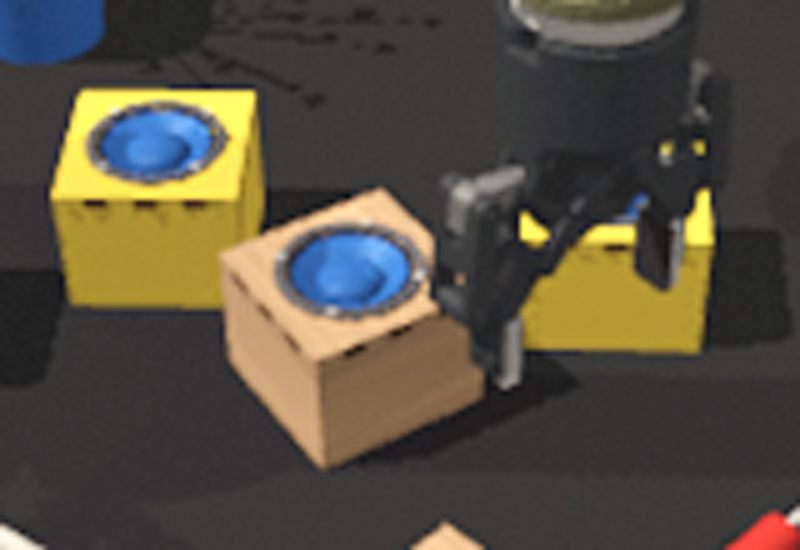

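Request:
{"op": "play_rows", "data": {
  "travel": [
    [-0.9,-3.1,0],
    [-0.9,-3.1,0],
    [-0.9,-3.1,0],
    [-0.9,-3.1,0],
    [-0.9,-3.1,0],
    [-0.9,-3.1,0],
    [-0.9,-3.1,0],
    [-0.7,-3.1,0],
    [0,0,0],
    [0,0,0]
  ],
  "rotation": [
    [0,0,0],
    [0,0,0],
    [0,0,0],
    [0,0,0],
    [0,0,0],
    [0,0,0],
    [0,0,0],
    [0,0,0],
    [0,0,0],
    [0,0,0]
  ],
  "claw": [0,0,0,0,0,0,0,0,0,0]
}}

```text
time_s: 0.98
position: [0.4738, -0.2571, 0.2281]
tool_rot: [[-0.005, 1.0, 0.004], [0.003, 0.004, -1.0], [-1.0, -0.005, -0.003]]
ft_force: [-0.0, 1.3, 0.1]
grip_width: 0.0003
```

```bash
cat > look.py <<'E'
import sys
from h import *
o=env.observe();print({k:np.round(o[k],4) for k in('time_s','position','ft_force','wrist_torque','grip_width')});print(o['tool_rot'].round(3))
for n in('wrist','scene'):
    ci=env.camera_info(n);img=env.get_image(n)
    cv2.imwrite(f'pics/{n}{sys.argv[1]}.png',img[:,:,::-1])
    for s,c in blobs(img,150)[0]:
        b=(s[0]+(s[2]-1)/2,s[1]+(s[3]-1)/2)
        print(n,s,c.round(1),onz(ci,*c,.080,n=='wrist').round(4),'bbox',onz(ci,*b,.085,n=='wrist').round(4))
E
python3 look.py 1
```

```text
{'time_s': np.float64(0.9833), 'position': array([ 0.4738, -0.2571,  0.2281]), 'ft_force': array([-0.0025,  1.3265,  0.0863]), 'wrist_torque': array([ 0.0048,  0.0074, -0.0148]), 'grip_width': np.float64(0.0003)}
[[-0.005  1.     0.004]
 [ 0.003  0.004 -1.   ]
 [-1.    -0.005 -0.003]]
wrist [ 138  108   55   65 2829] [165.3 139.8] [ 0.3094 -0.2083  0.08  ] bbox [ 0.3118 -0.2081  0.085 ]
wrist [ 300  143   71   70 3863] [335.  177.1] [ 0.4839 -0.2487  0.08  ] bbox [ 0.4837 -0.2481  0.085 ]
wrist [   0  276   76  124 3768] [ 21.7 361.4] [-0.2586 -0.6857  0.08  ] bbox [-0.085  -0.5543  0.085 ]
wrist [317 315  13  20 221] [323.2 325. ] [ 0.4733 -0.4253  0.08  ] bbox [ 0.473  -0.4204  0.085 ]
scene [ 319    0  138   95 5824] [398.8  47.7] [-0.3806 -0.5608  0.08  ] bbox [-0.3388 -0.5908  0.085 ]
scene [507   0  38  28 819] [523.   11.4] [-1.2323 -0.428   0.08  ] bbox [-1.1964 -0.3983  0.085 ]
scene [ 209   58   32   65 1138] [225.6  99.5] [ 0.4282 -0.6793  0.08  ] bbox [ 0.3995 -0.7316  0.085 ]
scene [240 132  22  13 218] [250.6 138. ] [ 0.4933 -0.4297  0.08  ] bbox [ 0.497  -0.4238  0.085 ]
scene [332 140  22  13 237] [342.4 146.1] [ 0.3063 -0.2125  0.08  ] bbox [ 0.3105 -0.2082  0.085 ]
scene [175 148  25  14 262] [186.9 154.7] [ 0.6828 -0.4835  0.08  ] bbox [ 0.6845 -0.4776  0.085 ]
scene [278 156  24  16 283] [289.4 163.7] [ 0.4803 -0.2525  0.08  ] bbox [ 0.4832 -0.2483  0.085 ]
```

View pics/wrist1.png

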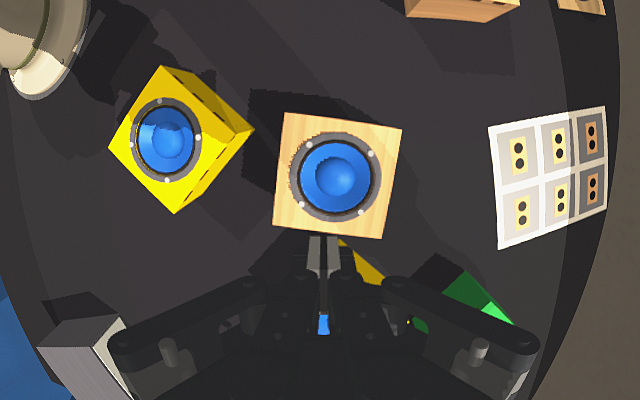

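The wrist view shows the plywood speaker's blue cone centred at (335,177), and the wrist and scene rays agree within 1–2 mm on (0.484,-0.248). Next I'll centre over it and come down to just above the cap.

Request:
{"op": "play_rows", "data": {
  "travel": [
    [0.5,0.45,0],
    [0.5,0.4,-1.0],
    [0,0,-2.0],
    [0,0,-2.5],
    [0,0,-2.5],
    [0,0,-1.5],
    [0,0,-1.0],
    [0,0,0],
    [0,0,0],
    [0,0,0]
  ],
  "rotation": [
    [0,0,0],
    [0,0,0],
    [0,0,0],
    [0,0,0],
    [0,0,0],
    [0,0,0],
    [0,0,0],
    [0,0,0],
    [0,0,0],
    [0,0,0]
  ],
  "claw": [0,0,0,0,0,0,0,0,0,0]
}}

```text
time_s: 1.92
position: [0.49, -0.233, 0.1159]
tool_rot: [[-0.004, 1.0, 0.022], [0.005, 0.022, -1.0], [-1.0, -0.004, -0.005]]
ft_force: [0.4, 0.7, -0.1]
grip_width: -0.0003
```

```bash
python3 look.py 2 | grep -v "\[ *-"
```

```text
{'time_s': np.float64(1.9167), 'position': array([ 0.49  , -0.233 ,  0.1159]), 'ft_force': array([ 0.421 ,  0.7358, -0.0507]), 'wrist_torque': array([ 0.0026,  0.035 , -0.012 ]), 'grip_width': np.float64(-0.0003)}
 [ 0.005  0.022 -1.   ]
wrist [  54  141   60   89 4036] [ 83.9 184.9] [ 0.3084 -0.2083  0.08  ] bbox [ 0.3129 -0.2072  0.085 ]
wrist [ 261  201  107   83 4727] [309.6 234.8] [ 0.4808 -0.2386  0.08  ] bbox [ 0.4838 -0.2412  0.085 ]
scene [ 209   58   32   65 1140] [225.6  99.5] [ 0.4281 -0.6794  0.08  ] bbox [ 0.3995 -0.7316  0.085 ]
scene [240 132  22  13 218] [250.6 138. ] [ 0.4933 -0.4297  0.08  ] bbox [ 0.497  -0.4238  0.085 ]
scene [332 140  22  14 239] [342.4 146.2] [ 0.3067 -0.2122  0.08  ] bbox [ 0.3123 -0.2064  0.085 ]
scene [175 148  25  14 262] [187.  154.6] [ 0.6826 -0.4835  0.08  ] bbox [ 0.6845 -0.4776  0.085 ]
scene [278 157  24  15 259] [289.3 164.2] [ 0.482 -0.251  0.08 ] bbox [ 0.4846 -0.2465  0.085 ]
```

View pics/wrist2.png

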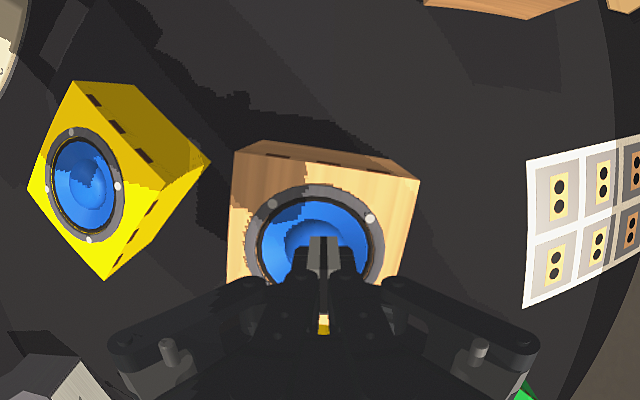

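The fingertips, seen near (323,245), overshot the cone centre by about 6 mm in x and 15 mm in y. I'll correct while still above it.

Request:
{"op": "play_rows", "data": {
  "travel": [
    [-0.3,-0.8,0],
    [-0.2,-0.5,0],
    [0,0,0],
    [0,0,0],
    [0,0,0],
    [0,0,0]
  ],
  "rotation": [
    [0,0,0],
    [0,0,0],
    [0,0,0],
    [0,0,0],
    [0,0,0],
    [0,0,0]
  ],
  "claw": [0,0,0,0,0,0]
}}

```text
time_s: 2.52
position: [0.4852, -0.2492, 0.119]
tool_rot: [[0.001, 1.0, 0.02], [0.0, 0.02, -1.0], [-1.0, 0.001, -0.0]]
ft_force: [-0.3, 0.9, -0.8]
grip_width: -0.0001
```

Request:
{"op": "play_rows", "data": {
  "travel": [
    [0,0,-0.8],
    [0,0,-0.7],
    [0,0,-0.4],
    [0,0,0],
    [0,0,0],
    [0,0,0]
  ],
  "rotation": [
    [0,0,0],
    [0,0,0],
    [0,0,0],
    [0,0,0],
    [0,0,0],
    [0,0,0]
  ],
  "claw": [0,0,0,0,0,0]
}}

```text
time_s: 3.02
position: [0.4849, -0.2486, 0.097]
tool_rot: [[-0.001, 1.0, 0.021], [0.001, 0.021, -1.0], [-1.0, -0.001, -0.001]]
ft_force: [0.2, -0.4, 0.2]
grip_width: 0.0001
```

```bash
python3 look.py 3 | head -6; python3 -c "
import cv2
i=cv2.imread('pics/scene3.png');cv2.imwrite('pics/c3.png',cv2.resize(i[90:210,220:380],(800,600),interpolation=2))"
```

```text
{'time_s': np.float64(3.0167), 'position': array([ 0.4849, -0.2486,  0.097 ]), 'ft_force': array([ 0.2428, -0.4068,  0.1553]), 'wrist_torque': array([-0.0034,  0.0412, -0.009 ]), 'grip_width': np.float64(0.0001)}
[[-0.001  1.     0.021]
 [ 0.001  0.021 -1.   ]
 [-1.    -0.001 -0.001]]
wrist [  38  121   61   97 4603] [ 68.1 169.4] [ 0.3082 -0.2081  0.08  ] bbox [ 0.3135 -0.207   0.085 ]
wrist [ 262  182  121   98 7400] [322.1 225. ] [ 0.4835 -0.2405  0.08  ] bbox [ 0.4835 -0.2418  0.085 ]
```

View pics/c3.png

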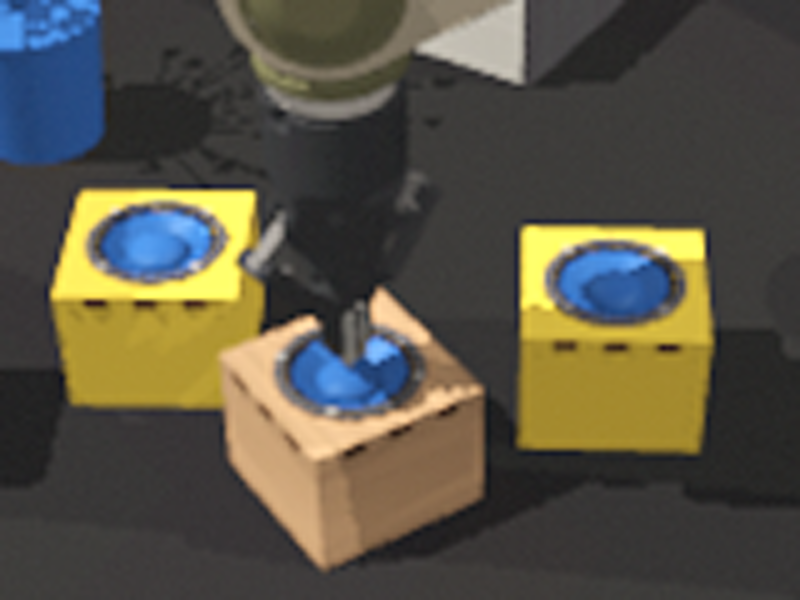

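View pics/wrist3.png

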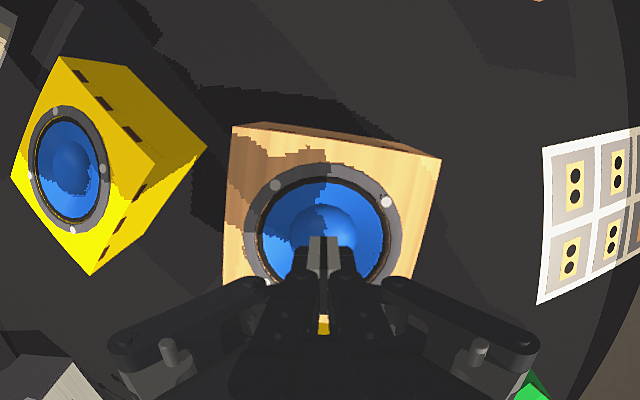

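Both views show the fingertips over the middle of the cap, around (323,240) in the wrist image. Now I'll creep down to contact.

Request:
{"op": "play_rows", "data": {
  "travel": [
    [0,0,-0.3],
    [0,0,-0.3],
    [0,0,0],
    [0,0,0],
    [0,0,0]
  ],
  "rotation": [
    [0,0,0],
    [0,0,0],
    [0,0,0],
    [0,0,0],
    [0,0,0]
  ],
  "claw": [0,0,0,0,0]
}}

```text
time_s: 3.53
position: [0.4852, -0.2488, 0.0912]
tool_rot: [[0.001, 1.0, 0.021], [0.0, 0.021, -1.0], [-1.0, 0.001, -0.0]]
ft_force: [0.1, 0.5, 0.5]
grip_width: -0.0002
```

Request:
{"op": "play_rows", "data": {
  "travel": [
    [0,0,-0.2],
    [0,0,-0.1],
    [0,0,0],
    [0,0,0]
  ],
  "rotation": [
    [0,0,0],
    [0,0,0],
    [0,0,0],
    [0,0,0]
  ],
  "claw": [0,0,0,0]
}}

```text
time_s: 3.87
position: [0.4853, -0.2489, 0.088]
tool_rot: [[0.001, 1.0, 0.021], [0.0, 0.021, -1.0], [-1.0, 0.001, -0.0]]
ft_force: [-0.1, -0.2, -0.5]
grip_width: -0.0001
```

Request:
{"op": "play_rows", "data": {
  "travel": [
    [0,0,-0.15],
    [0,0,-0.1],
    [0,0,0],
    [0,0,0]
  ],
  "rotation": [
    [0,0,0],
    [0,0,0],
    [0,0,0],
    [0,0,0]
  ],
  "claw": [0,0,0,0]
}}

```text
time_s: 4.2
position: [0.4854, -0.249, 0.0857]
tool_rot: [[0.002, 1.0, 0.021], [-0.0, 0.021, -1.0], [-1.0, 0.002, 0.0]]
ft_force: [-1.4, 0.5, 1.3]
grip_width: 0.0
```

Request:
{"op": "play_rows", "data": {
  "travel": [
    [0,0,-0.1],
    [0,0,-0.1],
    [0,0,0],
    [0,0,0]
  ],
  "rotation": [
    [0,0,0],
    [0,0,0],
    [0,0,0],
    [0,0,0]
  ],
  "claw": [0,0,0,0]
}}

```text
time_s: 4.53
position: [0.4854, -0.249, 0.0841]
tool_rot: [[0.002, 1.0, 0.021], [-0.001, 0.021, -1.0], [-1.0, 0.002, 0.001]]
ft_force: [-1.3, 0.7, 4.4]
grip_width: 0.0
```

Request:
{"op": "play_rows", "data": {
  "travel": [
    [0,0,-0.1],
    [0,0,0],
    [0,0,0],
    [0,0,0],
    [0,0,0]
  ],
  "rotation": [
    [0,0,0],
    [0,0,0],
    [0,0,0],
    [0,0,0],
    [0,0,0]
  ],
  "claw": [0,0,0,0,0]
}}

```text
time_s: 4.95
position: [0.4854, -0.249, 0.0835]
tool_rot: [[0.002, 1.0, 0.021], [-0.001, 0.021, -1.0], [-1.0, 0.002, 0.001]]
ft_force: [-1.8, 0.4, 4.5]
grip_width: 0.0001
```

Request:
{"op": "play_rows", "data": {
  "travel": [
    [0,0,0],
    [0,0,0],
    [0,0,0],
    [0,0,0],
    [0,0,0],
    [0,0,0]
  ],
  "rotation": [
    [0,0,0],
    [0,0,0],
    [0,0,0],
    [0,0,0],
    [0,0,0],
    [0,0,0]
  ],
  "claw": [0,0,0,0,0,0]
}}

```text
time_s: 5.45
position: [0.4855, -0.249, 0.0836]
tool_rot: [[0.002, 1.0, 0.021], [-0.001, 0.021, -1.0], [-1.0, 0.002, 0.001]]
ft_force: [-1.7, 0.4, 3.6]
grip_width: -0.0003
```

Request:
{"op": "play_rows", "data": {
  "travel": [
    [0,0,-0.06],
    [0,0,0],
    [0,0,0],
    [0,0,0],
    [0,0,0],
    [0,0,0],
    [0,0,0],
    [0,0,0],
    [0,0,0],
    [0,0,0],
    [0,0,0],
    [0,0,0]
  ],
  "rotation": [
    [0,0,0],
    [0,0,0],
    [0,0,0],
    [0,0,0],
    [0,0,0],
    [0,0,0],
    [0,0,0],
    [0,0,0],
    [0,0,0],
    [0,0,0],
    [0,0,0],
    [0,0,0]
  ],
  "claw": [0,0,0,0,0,0,0,0,0,0,0,0]
}}

```text
time_s: 6.45
position: [0.4855, -0.249, 0.0831]
tool_rot: [[0.002, 1.0, 0.021], [-0.001, 0.021, -1.0], [-1.0, 0.002, 0.001]]
ft_force: [-1.0, 0.3, 4.3]
grip_width: -0.0001
```

```bash
python3 look.py 4 | head -6; python3 -c "
import cv2
i=cv2.imread('pics/scene4.png');cv2.imwrite('pics/c4.png',cv2.resize(i[90:210,220:380],(800,600),interpolation=2))"
```

```text
{'time_s': np.float64(6.45), 'position': array([ 0.4855, -0.249 ,  0.0831]), 'ft_force': array([-0.9957,  0.3095,  4.3194]), 'wrist_torque': array([0.1621, 0.2425, 0.0003]), 'grip_width': np.float64(-0.0001)}
[[ 0.002  1.     0.021]
 [-0.001  0.021 -1.   ]
 [-1.     0.002  0.001]]
wrist [  23  122   61  103 4776] [ 53.1 173.2] [ 0.3078 -0.2081  0.08  ] bbox [ 0.3137 -0.207   0.085 ]
wrist [ 257  186  129   99 7755] [320.4 229.6] [ 0.4832 -0.2382  0.08  ] bbox [ 0.4835 -0.2391  0.085 ]
```

View pics/c4.png

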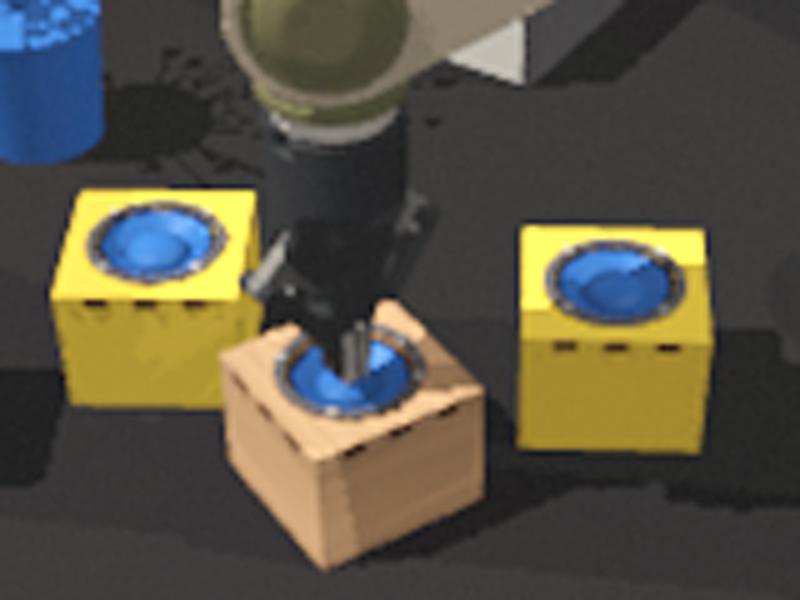

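The fingertips are on the cap, which sits visibly below the ring, and the box hasn't moved. Contact force has stayed between 3.6 and 4.5 N for about 1.9 s, so I'll release.

Request:
{"op": "play_rows", "data": {
  "travel": [
    [0,0,0.3],
    [0,0,0.5],
    [0,0,1.0],
    [0,0,2.0],
    [0,0,3.0],
    [0,0,3.0],
    [0,0,3.0],
    [0,0,2.0],
    [0,0,1.0],
    [0,0,0],
    [0,0,0],
    [0,0,0]
  ],
  "rotation": [
    [0,0,0],
    [0,0,0],
    [0,0,0],
    [0,0,0],
    [0,0,0],
    [0,0,0],
    [0,0,0],
    [0,0,0],
    [0,0,0],
    [0,0,0],
    [0,0,0],
    [0,0,0]
  ],
  "claw": [0,0,0,0,0,0,0,0,0,0,0,0]
}}

```text
time_s: 7.55
position: [0.4836, -0.2474, 0.2524]
tool_rot: [[0.002, 1.0, 0.021], [-0.001, 0.021, -1.0], [-1.0, 0.002, 0.001]]
ft_force: [-0.1, -0.3, 0.5]
grip_width: -0.0002
```

```bash
python3 look.py 5
```

```text
{'time_s': np.float64(7.55), 'position': array([ 0.4836, -0.2474,  0.2524]), 'ft_force': array([-0.1286, -0.3436,  0.4876]), 'wrist_torque': array([-0.0293, -0.0351,  0.0058]), 'grip_width': np.float64(-0.0002)}
[[ 0.002  1.     0.021]
 [-0.001  0.021 -1.   ]
 [-1.     0.002  0.001]]
wrist [ 142  114   52   60 2465] [167.4 143.5] [ 0.3095 -0.208   0.08  ] bbox [ 0.3123 -0.2075  0.085 ]
wrist [ 291  149   66   64 3251] [323.6 180.5] [ 0.484  -0.2484  0.08  ] bbox [ 0.4838 -0.2473  0.085 ]
wrist [   0  265   83  135 4352] [ 23.9 359.2] [-0.2655 -0.7065  0.08  ] bbox [-0.0806 -0.5585  0.085 ]
wrist [317 315  13  20 216] [323.4 325. ] [ 0.4878 -0.4365  0.08  ] bbox [ 0.4871 -0.4316  0.085 ]
scene [ 319    0  138   95 6176] [396.1  46.5] [-0.3813 -0.577   0.08  ] bbox [-0.3388 -0.5908  0.085 ]
scene [514   0  31  27 652] [526.4  11.4] [-1.2459 -0.4167  0.08  ] bbox [-1.2172 -0.39    0.085 ]
scene [ 209   58   32   65 1140] [225.6  99.5] [ 0.4281 -0.6795  0.08  ] bbox [ 0.3995 -0.7316  0.085 ]
scene [240 132  22  13 218] [250.6 138. ] [ 0.4933 -0.4297  0.08  ] bbox [ 0.497  -0.4238  0.085 ]
scene [332 140  22  14 241] [342.5 146.2] [ 0.3064 -0.2119  0.08  ] bbox [ 0.3123 -0.2064  0.085 ]
scene [175 148  25  14 260] [187.  154.6] [ 0.6827 -0.4836  0.08  ] bbox [ 0.6845 -0.4776  0.085 ]
scene [278 156  24  16 283] [289.4 163.7] [ 0.4803 -0.2525  0.08  ] bbox [ 0.4832 -0.2483  0.085 ]
```

View pics/wrist5.png

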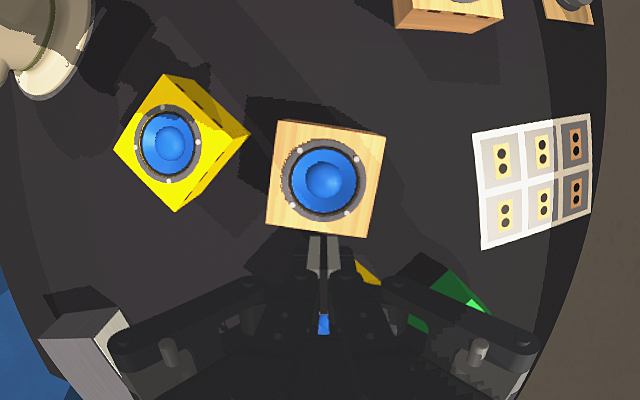

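View pics/scene5.png

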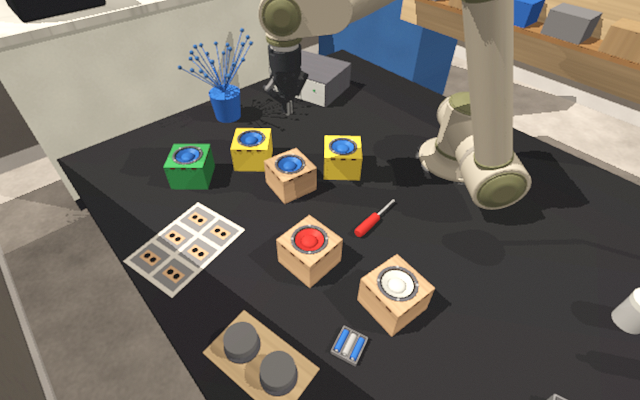

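The blue blob at (289.4,163.7) is the same size and in the same place as before the press, so the cone is up and the box unmoved. Nothing else has changed either, so I'll hand the job in.

```bash
python3 -c "
from rig import env
env.close_job()"
```

```text
the job is handed in; nothing more can be done
```

The blue cone moves freely: I pressed it about 3.5 mm down, held it, and it sprang back up. I handed the job in at about 7.7 s, and no verdict was reported.

- **Press:** With the fingers shut, I pressed the domed centre of the blue-coned plywood speaker and held it for about 1.9 s. The force readings were 3.6–4.5 N, so the depth is worked out from tip height and force, as the joint itself can't be read.
- **Release:** The gripper then withdrew straight up. The tip ended about 165 mm above the cap, with the wrist force back to its usual noise.
- **Last checks:** In the scene image, the blue cone's position and size match those before the press. I compared the other speakers, battery holder and screwdriver by eye only, and they look unchanged.
- **Disagreements:** The scene and wrist cameras put the cone 1–4 mm apart, within what I expected. My first approach overshot sideways by about 15 mm while still about 28 mm above the speaker, and I corrected it before going down.

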